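Clear the board-test jig and thread its guide rod

TASK

With the yellow-handled scraper block, wipe the four brass offcuts off the jig's plate onto the bench, without the gripper or arm pushing them, and put the scraper down on the bench. Then take the red-headed guide rod out of its wooden stand and thread it tip down through the jig's upper and then its lower bushing, until the tip shows well below the lower bushing but stays clear of the plate. Finish while holding the rod still there, upright and without forcing it sideways in the bushings, and leave the panel meter, the bottle and the tin where they are.

Things in the scene. Friction and masses are not known exactly. Their poses are not given: they have to be found in the camera images.
- jig: fixed jig: aluminium plate 130 (its x) x 200 mm (its y), top 24 mm above the bench, bare from y = -100 to 40 mm. At its +y end a blue post (50 mm in x, y = 86 to 100) rises to 120 mm with two blue arms, 36 mm wide in x, reaching to y = 44, one above the other, a brass bushing in each, both on one vertical axis at x = 0, y = 65 mm. Origin: centre of the plate's underside
- upper_bushing (a point): point on the bushings' axis at the lower mouth of the upper bushing, 106 mm above the bench. Bore 14.6 mm and 14 mm long, with a flared funnel mouth 8 mm high on top (25 mm wide at its rim, 128 mm above the bench)
- lower_bushing (a point): point on the same axis at the lower mouth of the lower bushing, 58 mm above the bench (34 mm above the plate). Same bore and funnel; the funnel's rim is 80 mm above the bench
- rod: guide rod: steel shank 12 mm in diameter and 115 mm long with a slightly tapered tip, below a red cylindrical head 20 mm in diameter and 40 mm long, to hold it by; about 120 g. Origin at the tip's end, z along the rod to the head. Starts upright, tip down, in the stand's hole, tip 10 mm above the bench
- rod_shoulder (a point): point on the rod's axis where the shank meets the red head, 115 mm from the tip
- stand: dark wooden block 70 x 70 mm, 50 mm high, fixed to the bench, with a 13.4 mm wide and 40 mm deep hole in the middle of its top in which the rod stands; origin at the centre of its underside
- scraper: scraper block standing on the bench: black plastic foot 26 mm (its x) by 110 mm (its y), 18 mm high, and a yellow grip above it 22 mm (x) by 70 mm (y), up to 63 mm high; about 150 g. Origin at the centre of its underside; gripped across its x, it sweeps with its 110 mm wide face
- chip1: loose sawn brass offcut, 14 x 12 mm and 8 mm high, one of four that start on the jig's plate within x = -35 to 35 mm, y = -75 to -8 mm of its frame; origin at the centre of its underside
- chip2: loose sawn brass offcut, 14 x 12 mm and 8 mm high, one of four that start on the jig's plate within x = -35 to 35 mm, y = -75 to -8 mm of its frame; origin at the centre of its underside
- chip3: loose sawn brass offcut, 14 x 12 mm and 8 mm high, one of four that start on the jig's plate within x = -35 to 35 mm, y = -75 to -8 mm of its frame; origin at the centre of its underside
- chip4: loose sawn brass offcut, 14 x 12 mm and 8 mm high, one of four that start on the jig's plate within x = -35 to 35 mm, y = -75 to -8 mm of its frame; origin at the centre of its underside
- meter: bystander: white panel meter 34 x 90 mm, 75 mm high; origin at the centre of its underside
- bottle: bystander: amber dropper bottle 36 mm in diameter, 100 mm high; origin at the centre of its underside
- tin: bystander: round copper-coloured tin of small parts, 62 mm in diameter, 18 mm high; origin at the centre of its underside
Not all that is in view belongs to the job. Of the things that look like the rod, the middle-sized one is meant.

How it is judged:
On the way, in this order (a step that is already met when the one before it is completed fails the run):
1. all four offcuts are off the plate, wiped with the scraper in the gripper (height (world z) of each of chip1, chip2, chip3, chip4 below 0.018 m and contact force between the fingers and scraper above 1 N), for 0.1 s.
2. the scraper is put down on the bench and the rod is held, its tip lifted out of the stand (height (world z) of each of chip1, chip2, chip3, chip4 below 0.018 m and contact force between the fingers and rod above 1 N and height (world z) of rod above 0.055 m and height (world z) of scraper below 0.02 m), for 0.1 s.
3. the rod's tip is through the upper bushing, held from above (contact force between the fingers and rod above 1 N and horizontal distance between rod and upper_bushing below 0.006 m and z of rod in the frame of upper_bushing below 0.002 m and angle between rod's own z axis and vertical below 0.12 rad and z of rod in the frame of lower_bushing above 0 m), for 0.02 s.
At the end, for the whole second after the job is handed in: Rod held still in the gripper, under 0.1 rad from upright, under 12 N on the jig; tip within 5 mm of the axis, 4 mm or more below the lower bushing and 4 mm clear of the plate; shoulder within 8 mm of the axis. All offcuts off the plate; scraper released on the bench (height (world z) of each of chip1, chip2, chip3, chip4 below 0.018 m and contact force between the fingers and rod above 1 N and horizontal distance between rod and lower_bushing below 0.005 m and z of rod in the frame of lower_bushing below -0.004 m and horizontal distance between rod_shoulder and upper_bushing below 0.008 m and angle between rod's own z axis and vertical below 0.1 rad and height (world z) of rod above 0.028 m and contact force between rod and jig below 12 N and linear speed of each of rod, scraper below 0.02 m/s and height (world z) of scraper below 0.02 m and contact force between the fingers and scraper below 0.1 N); the arm keeps its last pose, push and grip.
It fails at once if the gripper or arm pushes an offcut (contact force between any of the fingers, the arm and chip1 above 0.5 N or contact force between any of the fingers, the arm and chip2 above 0.5 N or contact force between any of the fingers, the arm and chip3 above 0.5 N or contact force between any of the fingers, the arm and chip4 above 0.5 N).
It fails at once if a bystander is moved by more than 25 mm or tipped over (distance of any of meter, bottle, tin from where it was at the start of the episode above 0.025 m or angle between any of meter, bottle, tin's own z axis and vertical above 0.5 rad).
It also fails if it takes over 72 s, if anything falls off the work surface, if the arm or the gripper's body presses on something with over 40 N, if the wrist force passes 120 N, or if a joint passes its speed limit or range.

ROBOT

A 7-joint arm with a two-finger parallel gripper is mounted at the origin on the work surface. World frame = base frame: x ahead of the robot, y to its left, z up, the work surface at z = 0. Lengths are in m, angles in rad, forces in N, time in s.
With the tool pointing down it reaches from about 0.4 to 0.85 m from the base axis. Payload 4.5 kg.
Tool frame: the origin (TCP) lies midway between the tips of the shut fingers; the grasp point (between the pads) lies 19 mm behind it; z points along the fingers, y is the line along which they close (so a half turn about z gives the same grasp; the last joint's range is limited). The gripper opens to 88 mm and grips with 3 to 60 N. Pads are 18 mm wide; open, the fingers measure 123 mm over their backs; the gripper's body (75 mm by 187 mm) begins 45 mm behind the grasp point.
Start: joints at [-1.138, 0.689, -0.195, 1.565, 0.157, 0.902, -0.215], TCP at [0.243, 0.576, 0.239] pointing down, gripper open.
Joint ranges: [-3.01, 3.01], [-0.46, 2.08], [-1.47, 1.51], [0.13, 2.56], [-1, 4.14], [0.04, 2.09], [-2.66, 2.66]. Speed limits (rad/s): [2.57, 2.57, 3.14, 3.14, 3.14, 3.14, 3.14].

INTERFACE

Orientations are given as a unit quaternion [x, y, z, w].
In Python, from cell import manip gives the robot as it stands. The module is installed in compiled form; this text tells all that it offers.
- The arm moves only by the tool move_arm, never from a script. Its argument "plan" is a list of rows, each a list of 7 numbers: the closure, from 0 (fully open) to 1 (shut), then the shift along the world's x, y, z in cm, then the turn, a rotation vector about the world's x, y, z in degrees. In form: [[gripper, x, y, z, ax, ay, az], ...]. A call has 1 to 8 rows; each row shifts and turns the commanded pose from where the row before left it; what a row does not reach is not made up. A row lasts 1/12 s, in which the tool goes at most 41.7 mm and 7.16 degrees, less where a joint would pass 70% of its speed; a pose out of reach is approached as far as the arm can. A call with a gripper value outside its range is refused whole. The fingers move at their own pace and stop on an object; "newtons" is the grip in N (left out, the last holds). Time passes only in rows, so rows that do not move let the fingers close. It gives the time, the measured TCP pose, the force, the opening and the grip force at its end, in the units of the state.
- manip.state(): the state, without advancing time (a new reading comes with each control period).
- manip.grab_frame(name): name is "side" or "top"; returns the picture (480x640x3 uint8, blue, green, red); there is no depth.
- manip.camera_info(name): a dict with "fx", "fy", "cx", "cy" (pixels), "k1" (the pictures are not rectified: a ray, as slopes to the right and down, at radius r is drawn at 1 + k1 r^2 times it, then the intrinsics apply), "rvec" (rotation vector, rad) and "tvec" (3), from world to camera coordinates, as OpenCV has them. Camera axes: x right, y down, z forward; pixel columns grow to the right and rows downward; lengths in m; the calibration is good to about 2 mm. A picture is of the moment at which its call begins. camera_info takes no time and is no camera call.
- manip.hand_in(): hands the job in; it is judged then, once.
The state is a dict: "t": time; "qpos": joint angles; "joint_vel": joint speeds; "joint_torque": joint torques, N m; "tool_pos": TCP position; "tcp_rot": TCP orientation; "ft_force": force on the tool from outside, world axes, zero at the start; "torque": the same for the moment, N m; "width": finger opening in m; "grip_force": force on a finger pad.
Only numpy, scipy, OpenCV 4.12 (cv2) and the standard library are available. Lean on these libraries where they do the work, as an engineer would, in place of code of your own. Each camera call takes 0.05 s, during which the arm holds its last target. There are 200 camera calls.

## Working session

There is one attempt and no reset: what is moved stays moved. The work goes in short steps, Python scripts to look and compute and a tool call to move; the robot and the scene stay as the last step left them, time stands still between calls to the robot, and variables do not carry over. Pictures are saved under pics/ and viewed, at most 10 in all, crops included, and the job is handed in when it is done.

Besides the shell and the picture viewer there is one more tool, called after "Request:" by a JSON object that holds its "api" and its "payload". move_arm: Moves the arm, as the interface text tells. Its arguments: {"type":"object","properties":{"plan":{"type":"array","items":{"type":"array","items":{"type":"number"}}},"newtons":{"type":"number"}},"required":["plan"]}

```bash
mkdir -p pics
cat > h.py <<'E'
import numpy as np, cv2
from cell import manip
def cam(n):
    c=manip.camera_info(n); R=cv2.Rodrigues(np.array(c['rvec'],float))[0]; return c,R,np.array(c['tvec'],float).ravel()
def ray(n,u,v):
    c,R,t=cam(n); K=np.array([[c['fx'],0,c['cx']],[0,c['fy'],c['cy']],[0,0,1]])
    p=cv2.undistortPoints(np.array([[[u,v]]],float),K,np.array([c['k1'],0,0,0,0.]))[0,0]
    return -R.T@t, R.T@np.array([p[0],p[1],1])
def onz(n,u,v,z):
    o,d=ray(n,u,v); return o+d*(z-o[2])/d[2]
def proj(n,P):
    c,R,t=cam(n); K=np.array([[c['fx'],0,c['cx']],[0,c['fy'],c['cy']],[0,0,1]])
    return cv2.projectPoints(np.array(P,float).reshape(-1,1,3),np.array(c['rvec'],float),t,K,np.array([c['k1'],0,0,0,0.]))[0][:,0]
E
python3 - <<'E'
from h import *
for n in('top','side'):
    cv2.imwrite(f'pics/{n}0.png',manip.grab_frame(n)); c,R,t=cam(n); print(n,c,-R.T@t)
print(manip.state())
E
```

```text
top {'fx': 585.7089461337489, 'fy': 585.7089461337489, 'cx': 326.5493339002517, 'cy': 246.10259465762823, 'k1': 0.013582527239187207, 'rvec': array([ 2.00519815, -2.21187664,  0.23106343]), 'tvec': array([0.07714477, 0.61134868, 1.45167443])} [0.29566155 0.04004162 1.54856001]
side {'fx': 567.1657492036811, 'fy': 567.1657492036811, 'cx': 322.27721125039994, 'cy': 237.9020148948856, 'k1': -0.01764325590276687, 'rvec': array([ 2.02575491, -0.674504  ,  0.41133996]), 'tvec': array([-0.45725974,  0.2944933 ,  1.15531405])} [-0.1640809  -0.9355554   0.85344998]
{'t': 0.1, 'qpos': array([-1.13821886,  0.68986681, -0.19450655,  1.56623159,  0.15727271,
        0.90252558, -0.2150958 ]), 'joint_vel': array([ 0.00101824, -0.0018983 ,  0.00106792, -0.00241216,  0.00060457,
        0.00156172,  0.00041284]), 'joint_torque': array([-2.71795085e-03, -5.28501856e+01, -1.27141222e+00, -1.53837508e+01,
       -5.25634142e-02,  1.98022768e-03,  3.37772792e-05]), 'tool_pos': array([0.24250329, 0.5754159 , 0.23801293]), 'tcp_rot': array([ 1.98044609e-01,  9.80192663e-01, -8.15331302e-04, -1.06386794e-04]), 'ft_force': array([0.37748931, 0.3454996 , 0.29891114]), 'torque': array([0.01952988, 0.00920016, 0.00061522]), 'grip_force': 0.0, 'width': 0.08813978227959912}
```

View pics/top0.png

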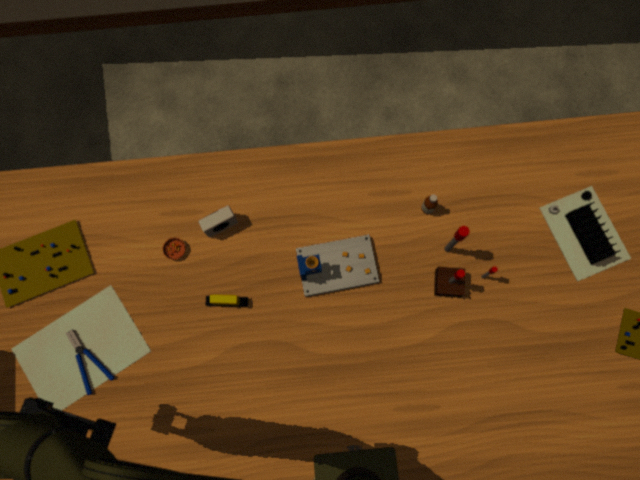

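View pics/side0.png

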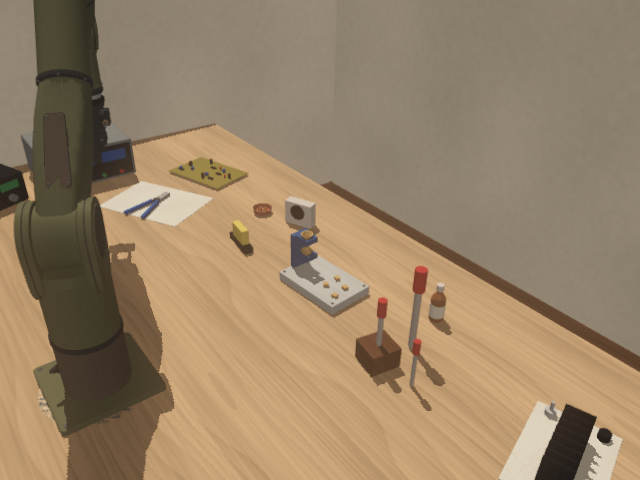

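Red-headed candidates in the top view: (462,233) tall one, (460,274) in the wooden stand, (493,270) small one. The middle-sized one, standing in the stand, fits. I'll confirm it in an enlarged crop while measuring.

```bash
cat > m.py <<'E'
from h import *
def blobs(im,lo,hi,amin):
    hsv=cv2.cvtColor(im,cv2.COLOR_BGR2HSV); m=cv2.inRange(hsv,np.array(lo),np.array(hi))
    n,l,s,c=cv2.connectedComponentsWithStats(m); return [(s[i][4],c[i].round(1),s[i][:4],l==i) for i in range(1,n) if s[i][4]>=amin]
E
python3 - <<'E'
from m import *
T=cv2.imread('pics/top0.png');S=cv2.imread('pics/side0.png')
for nm,im in(('top',T),('side',S)):
    for col,lo,hi in(('red',(0,170,90),(6,255,255)),('yellow',(24,150,90),(32,255,255)),('blue',(105,120,40),(125,255,255))):
        for a,c,b,_ in blobs(im,lo,hi,12): print(nm,col,a,c,b)
h=cv2.cvtColor(T,cv2.COLOR_BGR2HSV)
print(h[253,350],h[265,330],h[300,226],h[254,345],h[280,440])
a=cv2.resize(T[220:310,190:310],None,fx=3.3,fy=4.0*3.3/4,interpolation=cv2.INTER_CUBIC)
b=cv2.resize(T[225:305,290:390],None,fx=4,fy=4,interpolation=cv2.INTER_CUBIC)
c=cv2.resize(T[225:305,420:520],None,fx=4,fy=4,interpolation=cv2.INTER_CUBIC)
d=cv2.resize(S[260:400,340:460],None,fx=2,fy=2,interpolation=cv2.INTER_CUBIC)
e=np.zeros((600,800,3),np.uint8)
e[:297,:396]=a; e[:320,400:800]=b;e[320:600,560:800]=d; e[300:600,:400]=c[:300]
e=cv2.convertScaleAbs(e,alpha=1.5); cv2.imwrite('pics/crop1.png',e)
E
```

```text
top red 89 [463.2 230.6] [458 226  11  10]
top red 21 [493.8 269. ] [491 267   6   5]
top red 54 [460.6 272.7] [457 269   8   8]
top yellow 197 [222.3 298.7] [210 295  27   8]
top blue 120 [302.3 265.2] [298 256  13  19]
top blue 16 [319.1 266.8] [317 264   4   7]
top blue 176 [ 98.1 363.7] [ 83 349  30  31]
top blue 159 [ 83.3 374.1] [ 76 354  15  40]
side red 42 [421.3 269.6] [416 267  11   6]
side red 20 [416.7 341.6] [414 340   6   5]
[ 21  60 127] [20 72 92] [ 26 255 144] [ 17 224 138] [ 12 244  46]
```

View pics/crop1.png

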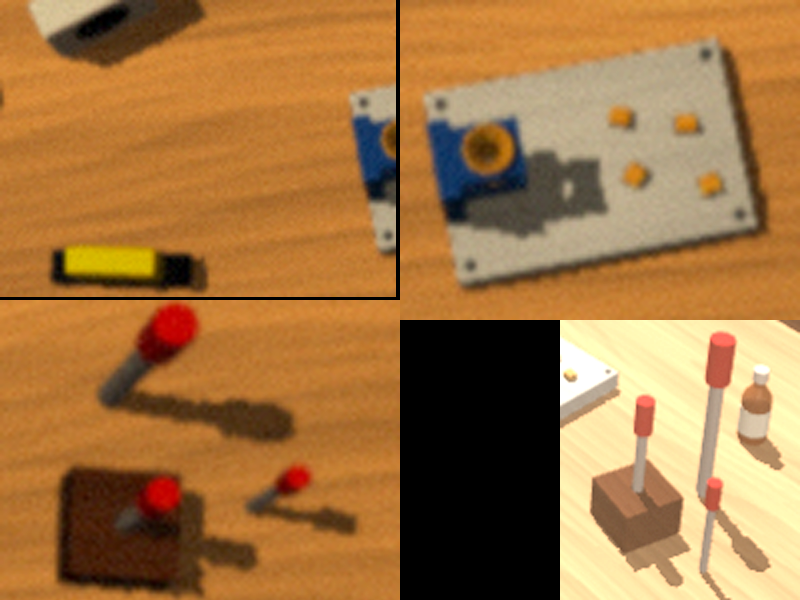

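The crop confirms it: the rod in the stand is the middle-sized one, taller than (493,270) and shorter than (463,231). The plate corners are at about (297,249), (369,235), (379,282) and (305,296).

Run:
```python
from m import *
np.set_printoptions(precision=4,suppress=True)
def cr(x,y,x0,y0,s): return (x+.5)/s-.5+x0,(y+.5)/s-.5+y0
B=lambda x,y:cr(x-400,y,290,225,4)
C=np.array([onz('top',*B(*p),.024)[:2] for p in((428,95),(716,42),(757,227),(462,283))]); print('corners',C, np.linalg.norm(C-np.roll(C,-1,0),axis=1))
r,cen=None,C.mean(0)
yv=(C[0]+C[3]-C[1]-C[2]); xv=(C[0]+C[1]-C[2]-C[3]); 
ey=yv/np.linalg.norm(yv); ex=xv/np.linalg.norm(xv); print('cen',cen,'yaw from y',np.degrees(np.arctan2(-ey[0],ey[1])),'from x',np.degrees(np.arctan2(ex[1],ex[0])))
f=onz('top',*B(488,148),.128)[:2]; print('funnel top cam',f,'from corners',cen+ey*.065)
for p in((621,117),(686,124),(636,175),(710,183)):
    q=onz('top',*B(*p),.032)[:2]-cen; print('chip',q@ex,q@ey)
T=cv2.imread('pics/top0.png')
for a,c,b,m in blobs(T,(24,150,90),(32,255,255),100):
    v=np.argwhere(m)[:,::-1].astype(np.float32); R=cv2.minAreaRect(v); print('yellow',R)
    W=np.array([onz('top',*p,.063)[:2] for p in cv2.boxPoints(R)]);print(W,W.mean(0))
A=lambda x,y:cr(x,y,190,220,3.3)
for p in((52,252),(52,285),(193,285),(193,255)): print('foot',onz('top',*A(*p),.018)[:2])
print('rod top',onz('top',*cr(163,193,420,225,4),.165), onz('side',*cr(85,82,340,260,2),.165))
print('rod hole',onz('top',*cr(125,224,420,225,4),.05))
for n,p in(('meter',(217,220)),('tin',(176,249)),('bottle',(431,205)),('bigrod',(447,249)),('smallrod',(486,276))):print(n,onz('top',*p,.02)[:2])
print(proj('side',[[*f,.128],[*(cen+ey*.065),.128]]))
from scipy.spatial.transform import Rotation as Ro
print(Ro.from_quat(manip.state()['tcp_rot']).as_matrix())
```

```text
corners [[ 0.6266  0.0962]
 [ 0.6438 -0.0985]
 [ 0.5171 -0.1112]
 [ 0.4992  0.0849]] [0.1955 0.1273 0.197  0.1279]
cen [ 0.5717 -0.0071] yaw from y 5.113746192482635 from x 5.402808964668893
funnel top cam [0.5671 0.0584] from corners [0.5659 0.0576]
chip 0.023655954882372546 -0.0247268257979447
chip 0.010823491538734544 -0.06594390793258771
chip -0.016331711227177744 -0.026940010162029238
chip -0.030842292101416948 -0.0735997349441854
yellow ((223.0, 298.5), (7.0, 26.0), 90.0)
[[0.5188 0.3252]
 [0.5123 0.2592]
 [0.4944 0.2603]
 [0.5009 0.3261]] [0.5066 0.2927]
foot [0.5241 0.3459]
foot [0.4978 0.3473]
foot [0.4868 0.236 ]
foot [0.5106 0.2344]
rod top [ 0.4979 -0.2932  0.165 ] [ 0.4995 -0.2927  0.165 ]
rod hole [ 0.4971 -0.2936  0.05  ]
meter [0.7266 0.3034]
tin [0.6575 0.4169]
bottle [ 0.7113 -0.2762]
bigrod [ 0.5864 -0.3021]
smallrod [ 0.5043 -0.3939]
[[306.2594 234.57  ]
 [306.0583 234.8495]]
[[-0.9216  0.3882 -0.0005]
 [ 0.3882  0.9216 -0.0016]
 [-0.0001 -0.0016 -1.    ]]
```

Request:
{"api": "move_arm", "payload": {"plan": [[0,2.2,-2.35,0,0,0,-6.1],[0,2.2,-2.35,0,0,0,-6.1],[0,2.2,-2.35,0,0,0,-6.1],[0,2.2,-2.35,0,0,0,-6.1],[0,2.2,-2.35,0,0,0,-6.1],[0,2.2,-2.35,0,0,0,-6.1],[0,2.2,-2.35,0,0,0,-6.1],[0,2.2,-2.35,0,0,0,-6.1]], "newtons": 30}}

```text
t: 0.77
tool_pos: [0.4193, 0.3865, 0.2385]
tcp_rot: [0.587, 0.809, -0.0, -0.0]
ft_force: [0.1, 1.6, 0.6]
width: 0.088
grip_force: 0.0
```

Request:
{"api": "move_arm", "payload": {"plan": [[0,2.2,-2.35,0,0,0,-6.1],[0,2.2,-2.35,0,0,0,-6.1],[0,2.2,-2.35,0,0,0,-6.1],[0,2.2,-2.35,0,0,0,-6.1],[0,0,0,0,0,0,0],[0,0,0,0,0,0,0]]}}

```text
t: 1.27
tool_pos: [0.5079, 0.2916, 0.2384]
tcp_rot: [0.745, 0.667, -0.0, 0.001]
ft_force: [0.6, -0.1, -1.0]
width: 0.0883
grip_force: 0.0
```

```bash
cat > s.py <<'E'
from m import *
from scipy.spatial.transform import Rotation as Ro
np.set_printoptions(precision=4,suppress=True)
s=manip.state(); M=Ro.from_quat(s['tcp_rot']).as_matrix()
print(s['t'],s['tool_pos'],'tooly deg',np.degrees(np.arctan2(M[1,1],M[0,1])),'z',M[:,2],'F',s['ft_force'],s['width'],s['grip_force'],'q7',s['qpos'][6])
E
python3 s.py
```

```text
1.2667 [0.5079 0.2916 0.2384] tooly deg -6.2787306252459745 z [ 0.0003 -0.0016 -1.    ] F [ 0.562  -0.1461 -1.0479] 0.08834035636289861 0.0 q7 -0.6045265350179263
```

Request:
{"api": "move_arm", "payload": {"plan": [[0,-0.1,0,-3.5,0,0,0],[0,0,0,-3.5,0,0,0],[0,0,0,-3.5,0,0,0],[0,0,0,-3.5,0,0,0],[0,0,0,-3.5,0,0,0],[0,0,0,-3.3,0,0,0],[0,0,0,0,0,0,0],[1,0,0,0,0,0,0]]}}

```text
t: 1.93
tool_pos: [0.5035, 0.2947, 0.0295]
tcp_rot: [0.743, 0.67, -0.002, -0.001]
ft_force: [-0.7, 0.1, 0.7]
width: 0.0837
grip_force: 0.0
```

Request:
{"api": "move_arm", "payload": {"plan": [[1,0,0,0,0,0,0],[1,0,0,0,0,0,0],[1,0,0,0,0,0,0],[1,0,0,0,0,0,0],[1,0,0,0,0,0,0],[1,0,0,0,0,0,0],[1,0,0,0,0,0,0],[1,0,0,0,0,0,0]]}}

```text
t: 2.6
tool_pos: [0.5058, 0.294, 0.0309]
tcp_rot: [0.743, 0.669, 0.0, 0.0]
ft_force: [-0.4, 0.1, -0.0]
width: 0.0305
grip_force: 0.0
```

```bash
python3 s.py
python3 - <<'E'
import numpy as np
c=np.array([.5715,-.0075]);a=np.radians(5.25);ex=np.array([np.cos(a),np.sin(a)]);ey=np.array([-ex[1],ex[0]])
for x,y in((.058,-.045),(-.085,-.045)): print(c+ex*x+ey*y)
E
```

```text
2.6 [0.5058 0.294  0.0309] tooly deg -6.055461631622935 z [ 0.0002  0.0001 -1.    ] F [-0.4284  0.0569 -0.0254] 0.0304552273142493 0.0 q7 -0.5735392484847687
[ 0.63337426 -0.04700413]
[ 0.49097415 -0.06008886]
```

Request:
{"api": "move_arm", "payload": {"plan": [[1,0,0,0,0,0,0],[1,0,0,0,0,0,0],[1,0,0,0,0,0,0],[1,0,0,0,0,0,0],[1,0,0,0,0,0,0],[1,0,0,0,0,0,0]]}}

```text
t: 3.1
tool_pos: [0.5059, 0.294, 0.0307]
tcp_rot: [0.743, 0.669, 0.0, 0.0]
ft_force: [-0.3, 0.5, 0.3]
width: 0.0215
grip_force: 29.8
```

```bash
python3 s.py
```

```text
3.1 [0.5059 0.294  0.0307] tooly deg -6.053204430434475 z [ 0.0004  0.     -1.    ] F [-0.2633  0.4933  0.284 ] 0.021517089682516234 29.779702350497246 q7 -0.5735049597315192
```

Request:
{"api": "move_arm", "payload": {"plan": [[1,0,0,3,0,0,0],[1,0,0,4,0,0,0],[1,0,0,4,0,0,0],[1,0,0,4,0,0,0],[1,0.8,-2,1,0,0,1],[1,1.3,-3.5,0,0,0,1.2],[1,1.3,-3.5,0,0,0,1.2],[1,1.3,-3.5,0,0,0,1.2]]}}

```text
t: 3.77
tool_pos: [0.5523, 0.168, 0.1909]
tcp_rot: [0.715, 0.699, -0.0, -0.0]
ft_force: [1.8, 0.3, -1.9]
width: 0.0216
grip_force: 29.8
```

Request:
{"api": "move_arm", "payload": {"plan": [[1,1.3,-3.5,0,0,0,1.2],[1,1.3,-3.5,0,0,0,1.2],[1,1.3,-3.5,0,0,0,1.2],[1,1.3,-3.5,0,0,0,1.2],[1,1.3,-3.5,0,0,0,1.2],[1,1.3,-3.5,0,0,0,1],[1,0.2,-0.6,0,0,0,0],[1,0,0,0,0,0,0]]}}

```text
t: 4.43
tool_pos: [0.6324, -0.0521, 0.1902]
tcp_rot: [0.675, 0.738, -0.001, 0.001]
ft_force: [-0.6, 0.6, -1.3]
width: 0.0219
grip_force: 29.8
```

```bash
python3 s.py
```

```text
4.4333 [ 0.6324 -0.0521  0.1902] tooly deg 5.1557376884109525 z [-0.0009 -0.0027 -1.    ] F [-0.6221  0.6001 -1.292 ] 0.021918598867343903 29.77363597601652 q7 0.09482312727266388
```

Request:
{"api": "move_arm", "payload": {"plan": [[1,0.1,0.4,-3,0,0,0],[1,0,0,-3,0,0,0],[1,0,0,-3,0,0,0],[1,0,0,-2,0,0,0],[1,0,0,0,0,0,0],[1,0,0,0,0,0,0]]}}

```text
t: 4.93
tool_pos: [0.6323, -0.0409, 0.0799]
tcp_rot: [0.671, 0.741, -0.001, -0.002]
ft_force: [0.5, 1.0, -1.7]
width: 0.0219
grip_force: 29.8
```

```bash
python3 s.py
python3 - <<'E'
from h import *
S=manip.grab_frame('side')[220:320,260:390];T=manip.grab_frame('top')[215:315,270:400]
cv2.imwrite('pics/a1.png',cv2.convertScaleAbs(np.hstack([cv2.resize(x,(400,308),interpolation=cv2.INTER_CUBIC) for x in(S,T)]),alpha=1.3))
E
```

```text
4.9333 [ 0.6323 -0.0409  0.0799] tooly deg 5.67159853888731 z [-0.0034  0.0013 -1.    ] F [ 0.5468  1.0184 -1.6542] 0.021882219187968188 29.774140901863575 q7 0.08321552071779348
```

View pics/a1.png

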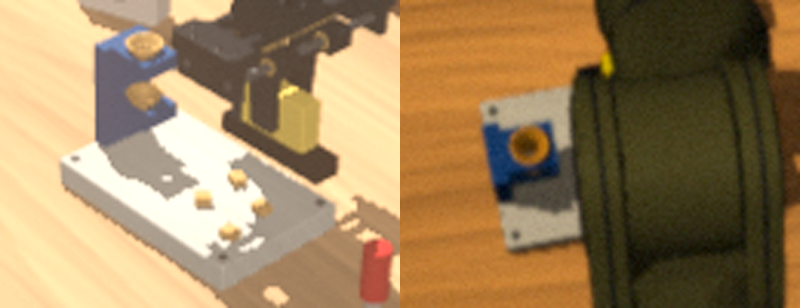

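The side view shows the scraper upright over the plate's far (+x) edge, with the four chips on the near side of it. I'll lower it next.

Request:
{"api": "move_arm", "payload": {"plan": [[1,0,-0.5,-1,0,0,0],[1,0,0,-0.8,0,0,0],[1,0,0,-0.4,0,0,0],[1,0,0,-0.1,0,0,0],[1,0,0,0,0,0,0],[1,0,0,0,0,0,0]]}}

```text
t: 5.53
tool_pos: [0.6338, -0.0479, 0.0578]
tcp_rot: [0.672, 0.741, 0.0, -0.0]
ft_force: [0.2, 0.5, -1.5]
width: 0.0214
grip_force: 29.8
```

```bash
python3 s.py
```

```text
5.5333 [ 0.6338 -0.0479  0.0578] tooly deg 5.550571916007484 z [ 0.0002  0.0002 -1.    ] F [ 0.2492  0.5106 -1.4961] 0.021427131008554492 29.773952700197697 q7 0.08890204073165035
```

Request:
{"api": "move_arm", "payload": {"plan": [[1,0,0,-0.2,0,0,0],[1,-0.5,-0.05,0,0,0,0],[1,-1,-0.1,0,0,0,0],[1,-1,-0.1,0,0,0,0],[1,-1,-0.1,0,0,0,0],[1,-1,-0.1,0,0,0,0],[1,-1,-0.1,0,0,0,0],[1,-1,-0.1,0,0,0,0]]}}

```text
t: 6.2
tool_pos: [0.5681, -0.0546, 0.0561]
tcp_rot: [0.672, 0.741, 0.0, 0.0]
ft_force: [-0.3, -0.3, -1.1]
width: 0.0215
grip_force: 29.8
```

```bash
python3 s.py
```

```text
6.2 [ 0.5681 -0.0546  0.0561] tooly deg 5.55221568975712 z [ 0.0006  0.     -1.    ] F [-0.277  -0.3476 -1.0534] 0.02150287676124828 29.777915216982365 q7 0.09282437689390427
```

Request:
{"api": "move_arm", "payload": {"plan": [[1,-1,-0.1,0,0,0,0],[1,-1,-0.1,0,0,0,0],[1,-1,-0.1,0,0,0,0],[1,-1,-0.1,0,0,0,0],[1,-1,-0.1,0,0,0,0],[1,-1,-0.1,0,0,0,0],[1,-1,-0.1,0,0,0,0],[1,-0.8,-0.1,0,0,0,0]]}}

```text
t: 6.87
tool_pos: [0.4898, -0.0626, 0.0561]
tcp_rot: [0.672, 0.741, -0.0, 0.0]
ft_force: [-0.5, -0.3, -1.0]
width: 0.0216
grip_force: 29.8
```

Request:
{"api": "move_arm", "payload": {"plan": [[1,0,0,0,0,0,0],[1,0,0,0,0,0,0],[1,0,0,3,0,0,0],[1,0,0,4,0,0,0],[1,0,0,4,0,0,0],[1,0,0,3,0,0,0],[1,0,0,0,0,0,0],[1,0,0,0,0,0,0]]}}

```text
t: 7.53
tool_pos: [0.4925, -0.0625, 0.1974]
tcp_rot: [0.672, 0.741, 0.002, 0.002]
ft_force: [-0.4, 0.1, -2.2]
width: 0.0218
grip_force: 29.8
```

```bash
python3 s.py
python3 - <<'E'
from h import *
S=manip.grab_frame('side')[200:340,200:390];cv2.imwrite('pics/a2.png',cv2.convertScaleAbs(cv2.resize(S,None,fx=4,fy=4,interpolation=cv2.INTER_CUBIC),alpha=1.2))
E
```

```text
7.5333 [ 0.4925 -0.0625  0.1974] tooly deg 5.560316447293775 z [ 0.0053 -0.0001 -1.    ] F [-0.3979  0.1044 -2.1534] 0.021766185032308316 29.77378372102976 q7 0.11061903396988355
```

View pics/a2.png

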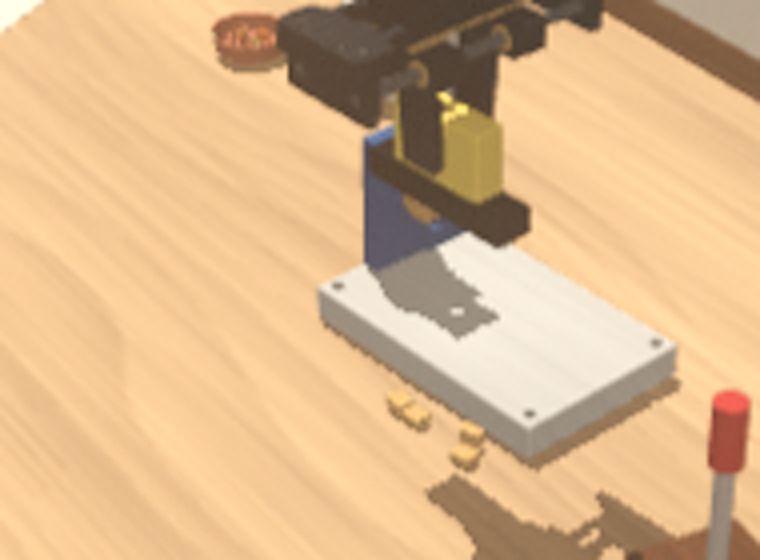

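All four chips lie on the bench in front of the plate, at about (390–485, 400–460) in the crop, and the plate is bare. Next I put the scraper down in the free area at y≈0.22.

Request:
{"api": "move_arm", "payload": {"plan": [[1,0,2,0,0,0,0],[1,0,3.7,0,0,0,0],[1,0,3.7,0,0,0,0],[1,0,3.7,0,0,0,0],[1,0,3.7,0,0,0,0],[1,0,3.7,0,0,0,0],[1,0,3.7,0,0,0,0],[1,0,3.7,-1,0,0,0]]}}

```text
t: 8.25
tool_pos: [0.4904, 0.2185, 0.1847]
tcp_rot: [0.672, 0.741, -0.0, 0.0]
ft_force: [0.3, -0.6, -1.0]
width: 0.0222
grip_force: 29.8
```

Request:
{"api": "move_arm", "payload": {"plan": [[1,0,0,-3,0,0,0],[1,0,0,-3,0,0,0],[1,0,0,-3,0,0,0],[1,0,0,-3,0,0,0],[1,0,0,-2,0,0,0],[1,0,0,-1,0,0,0],[1,0,0,0,0,0,0],[1,0,0,0,0,0,0]]}}

```text
t: 8.92
tool_pos: [0.4902, 0.2162, 0.035]
tcp_rot: [0.672, 0.741, -0.001, -0.0]
ft_force: [0.1, 0.4, -1.0]
width: 0.022
grip_force: 30.0
```

```bash
python3 s.py
```

```text
8.9167 [0.4902 0.2162 0.035 ] tooly deg 5.548830526618663 z [-0.0016 -0.0009 -1.    ] F [ 0.0654  0.3505 -0.9666] 0.022012262890748577 29.952852248679847 q7 -0.34525319567833046
```

Request:
{"api": "move_arm", "payload": {"plan": [[1,0,0,-0.2,0,0,0],[1,0,0,-0.2,0,0,0],[1,0,0,0,0,0,0],[1,0,0,0,0,0,0],[0.5,0,0,0,0,0,0],[0.3,0,0,0,0,0,0],[0.3,0,0,0,0,0,0],[0.3,0,0,0,0,0,0]]}}

```text
t: 9.58
tool_pos: [0.4908, 0.2166, 0.0319]
tcp_rot: [0.672, 0.741, 0.0, 0.0]
ft_force: [0.0, -0.6, 1.0]
width: 0.0461
grip_force: 0.0
```

Request:
{"api": "move_arm", "payload": {"plan": [[0.3,0,0,0,0,0,0],[0.3,0,0,0,0,0,0],[0.3,0,0,2,0,0,0],[0.3,0,0,4,0,0,0],[0.3,0,0,4,0,0,0],[0.3,0,0,4,0,0,0],[0.3,0,0,4,0,0,0],[0.3,0,0,4,0,0,0]]}}

```text
t: 10.25
tool_pos: [0.4901, 0.2162, 0.2538]
tcp_rot: [0.672, 0.74, -0.0, -0.0]
ft_force: [0.9, 0.7, -0.6]
width: 0.0615
grip_force: 0.0
```

```bash
python3 s.py
python3 - <<'E'
from m import *
S=manip.grab_frame('side')
for a,c,b,_ in blobs(S,(22,120,90),(32,255,255),60): print(a,c,b)
print(proj('side',[[.49,.216,.063],[.49,.216,.03]]))
E
```

```text
10.25 [0.4901 0.2162 0.2538] tooly deg 5.546990599227304 z [-0.0002 -0.0001 -1.    ] F [ 0.8577  0.6741 -0.5753] 0.06152238664293895 0.0 q7 -0.3551215592928812
819 [204.7 172.3] [171 158  63  30]
112 [248.8 239.2] [239 234  20  12]
[[248.55932241 239.6399547 ]
 [249.11155071 250.0156683 ]]
```

Request:
{"api": "move_arm", "payload": {"plan": [[0.1,0,-2,0,0,0,6.5],[0.1,0.05,-3.8,0,0,0,6.5],[0.1,0.05,-3.8,0,0,0,6.5],[0.1,0.05,-3.8,0,0,0,6.5],[0.1,0.05,-3.8,0,0,0,6.5],[0.1,0.05,-3.8,0,0,0,6.5],[0.1,0.05,-3.8,0,0,0,6.5],[0.1,0.05,-3.8,0,0,0,6.5]]}}

```text
t: 10.97
tool_pos: [0.4937, -0.0714, 0.2515]
tcp_rot: [0.277, 0.961, 0.0, -0.0]
ft_force: [0.8, 0.6, 0.1]
width: 0.0791
grip_force: 0.0
```

Request:
{"api": "move_arm", "payload": {"plan": [[0.1,0.1,-3.8,0,0,0,6.5],[0.1,0.1,-3.8,0,0,0,6.5],[0.1,0.1,-3.8,0,0,0,6.5],[0.1,0.1,-3.8,0,0,0,6.5],[0.1,0.1,-3.8,0,0,0,6.5],[0.1,0,-3,0,0,0,0],[0.1,0,0,0,0,0,0],[0.1,0,0,0,0,0,0]]}}

```text
t: 11.63
tool_pos: [0.4982, -0.2916, 0.2509]
tcp_rot: [0.002, 1.0, 0.0, -0.0]
ft_force: [-0.6, 0.1, 0.1]
width: 0.0794
grip_force: 0.0
```

```bash
python3 s.py;python3 - <<'E'
from h import *
for z in (.2,.22,.24,.26): print(z,onz('top',463.2,230.6,z)[:2])
E
```

```text
11.6333 [ 0.4982 -0.2916  0.2509] tooly deg 89.7666089744208 z [-0.0009  0.0002 -1.    ] F [-0.5908  0.0942  0.1044] 0.07942731533275163 0.0 q7 1.7168617232755217
0.2 [ 0.59247627 -0.30610626]
0.22 [ 0.58807432 -0.30097267]
0.24 [ 0.58367237 -0.29583908]
0.26 [ 0.57927042 -0.29070548]
```

Request:
{"api": "move_arm", "payload": {"plan": [[0.1,0,-0.1,-3,0,0,0],[0.1,0,0,-3,0,0,0],[0.1,0,0,-3,0,0,0],[0.1,0,0,-2.2,0,0,0],[0.1,0,0,-1,0,0,0],[0.1,0,0,0,0,0,0],[0.8,0,0,0,0,0,0],[1,0,0,0,0,0,0]], "newtons": 20}}

```text
t: 12.3
tool_pos: [0.5004, -0.2902, 0.1312]
tcp_rot: [-0.001, 1.0, -0.0, 0.001]
ft_force: [-0.8, -1.0, -0.0]
width: 0.0679
grip_force: 0.0
```

Request:
{"api": "move_arm", "payload": {"plan": [[1,0,0,0,0,0,0],[1,0,0,0,0,0,0],[1,0,0,0,0,0,0],[1,0,0,0,0,0,0],[1,0,0,0,0,0,0],[1,0,0,0,0,0,0],[1,0,0,0,0,0,0],[1,0,0,0,0,0,0]]}}

```text
t: 12.97
tool_pos: [0.4992, -0.2908, 0.1297]
tcp_rot: [-0.0, 1.0, -0.0, 0.0]
ft_force: [-0.0, -0.4, -0.2]
width: 0.0197
grip_force: 20.0
```

Request:
{"api": "move_arm", "payload": {"plan": [[1,0,0,0,0,0,0],[1,0,0,0,0,0,0],[1,0,0,0,0,0,0],[1,0,0,0,0,0,0],[1,0,0,0,0,0,0],[1,0,0,0,0,0,0]]}}

```text
t: 13.47
tool_pos: [0.4992, -0.2907, 0.1298]
tcp_rot: [-0.0, 1.0, -0.0, 0.0]
ft_force: [0.0, -1.8, 0.5]
width: 0.0191
grip_force: 20.0
```

```bash
python3 s.py;python3 - <<'E'
from h import *
S=manip.grab_frame('side')[250:400,330:450];cv2.imwrite('pics/a3.png',cv2.resize(S,None,fx=4,fy=4,interpolation=cv2.INTER_CUBIC))
E
```

```text
13.4667 [ 0.4992 -0.2907  0.1298] tooly deg 90.04798889772596 z [ 0.0001 -0.0002 -1.    ] F [ 0.0444 -1.8017  0.5128] 0.019098201352929844 19.981673453003168 q7 1.6282902233299992
```

View pics/a3.png

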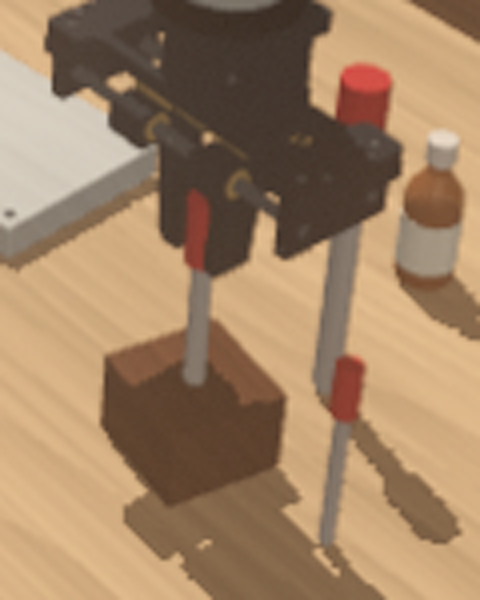

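The rod is held by its red head. I'll ease it by 1 mm, lift it straight out and carry it to the bushings.

Request:
{"api": "move_arm", "payload": {"plan": [[1,0,-0.1,0.3,0,0,0],[1,0,0,1,0,0,0],[1,0,0,2,0,0,0],[1,0,0,2,0,0,0],[1,0,0,3,0,0,0],[1,0,0,3,0,0,0],[1,0,0,3,0,0,0],[1,0,0,0.5,0,0,0]]}}

```text
t: 14.18
tool_pos: [0.5018, -0.2917, 0.2835]
tcp_rot: [-0.001, 1.0, -0.002, 0.004]
ft_force: [2.1, -1.2, -0.8]
width: 0.0189
grip_force: 19.9
```

Request:
{"api": "move_arm", "payload": {"plan": [[1,0.3,1.5,0,0,0,0],[1,0.5,2.8,0,0,0,0],[1,0.5,2.8,0,0,0,0],[1,0.6,2.8,0,0,0,0],[1,0.5,2.8,0,0,0,0],[1,0.6,2.8,0,0,0,0],[1,0.5,2.8,0,0,0,0],[1,0.5,2.8,0,0,0,0]]}}

```text
t: 14.85
tool_pos: [0.5386, -0.0787, 0.2775]
tcp_rot: [-0.001, 1.0, 0.0, -0.001]
ft_force: [0.3, -0.5, -0.9]
width: 0.0194
grip_force: 19.9
```

Request:
{"api": "move_arm", "payload": {"plan": [[1,0.6,2.8,0,0,0,0],[1,0.5,2.8,0,0,0,0],[1,0.6,2.8,0,0,0,0],[1,0.6,2.6,0,0,0,0],[1,0.5,2,0,0,0,0],[1,0,1,0,0,0,0],[1,0,0,0,0,0,0],[1,0,0,0,0,0,0]]}}

```text
t: 15.52
tool_pos: [0.5665, 0.0587, 0.2774]
tcp_rot: [-0.001, 1.0, -0.001, -0.001]
ft_force: [0.6, -0.0, -1.7]
width: 0.0194
grip_force: 19.9
```

```bash
python3 s.py;python3 - <<'E'
from m import *
S=manip.grab_frame('side'); cv2.imwrite('pics/s4full.png',S)
s=manip.state()['tool_pos']
print('pred tip, funnel',proj('side',[[s[0],s[1],s[2]-.12],[.5678,.0603,.128],[s[0],s[1],s[2]-.005]]))
cv2.imwrite('pics/a4.png',cv2.convertScaleAbs(cv2.resize(S[170:290,250:370],None,fx=5,fy=5,interpolation=cv2.INTER_CUBIC),alpha=1.2))
E
```

```text
15.5167 [0.5665 0.0587 0.2774] tooly deg 90.07441592745411 z [-0.0014 -0.0011 -1.    ] F [ 0.6446 -0.0128 -1.6612] 0.019357433751718063 19.909971482120454 q7 1.111736664116081
pred tip, funnel [[306.38412216 224.61594923]
 [306.04303932 234.18277091]
 [306.70161872 182.73038046]]
```

View pics/a4.png

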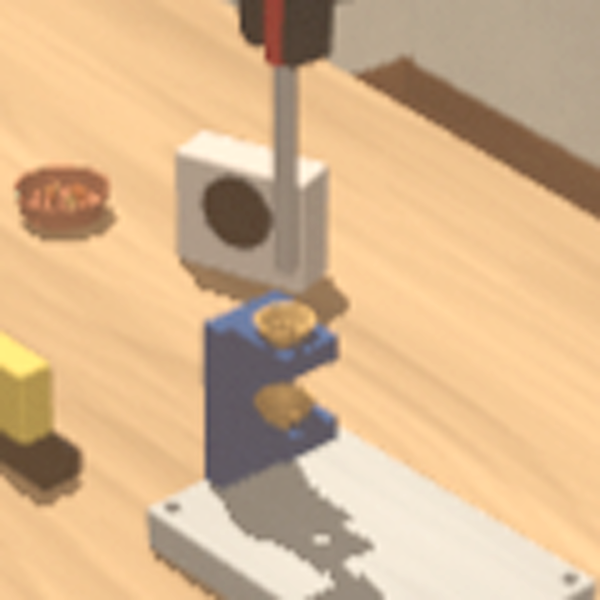

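The tip is at crop (287,275) and the funnel rim's centre at crop (286,323). Both are offset from prediction by the same +1 px, so the axis estimate (0.568, 0.060) holds. Next I shift 1.5 mm and go into the funnel.

Request:
{"api": "move_arm", "payload": {"plan": [[1,0.15,0.15,-1,0,0,0],[1,0,0,-1,0,0,0],[1,0,0,-0.5,0,0,0],[1,0,0,-0.5,0,0,0],[1,0,0,-0.5,0,0,0],[1,0,0,-0.5,0,0,0],[1,0,0,0,0,0,0],[1,0,0,0,0,0,0]]}}

```text
t: 16.23
tool_pos: [0.5686, 0.061, 0.2375]
tcp_rot: [-0.001, 1.0, 0.0, -0.0]
ft_force: [-0.7, 0.2, -0.7]
width: 0.0197
grip_force: 19.9
```

```bash
python3 s.py
```

```text
16.2333 [0.5686 0.061  0.2375] tooly deg 90.05915679235815 z [-0.0005  0.     -1.    ] F [-0.6672  0.1823 -0.6825] 0.019656481129311384 19.913248834200203 q7 1.0818723932232115
```

Request:
{"api": "move_arm", "payload": {"plan": [[1,0,0,-0.4,0,0,0],[1,0,0,-0.4,0,0,0],[1,0,0,-0.4,0,0,0],[1,0,0,-0.4,0,0,0],[1,0,0,-0.4,0,0,0],[1,0,0,0,0,0,0],[1,0,0,0,0,0,0]]}}

```text
t: 16.82
tool_pos: [0.5685, 0.061, 0.2174]
tcp_rot: [-0.0, 1.0, -0.0, -0.0]
ft_force: [-0.2, 0.5, -0.1]
width: 0.0193
grip_force: 19.9
```

```bash
python3 s.py
python3 - <<'E'
from m import *
s=manip.state()['tool_pos']; S=manip.grab_frame('side')
print('pred tip',proj('side',[[s[0],s[1],s[2]-.12]]))
cv2.imwrite('pics/a5.png',cv2.convertScaleAbs(cv2.resize(S[190:270,270:350],None,fx=7,fy=7,interpolation=cv2.INTER_CUBIC),alpha=1.2))
E
```

```text
16.8167 [0.5685 0.061  0.2174] tooly deg 90.05449869451108 z [-0.0006 -0.     -1.    ] F [-0.1746  0.4579 -0.1215] 0.019296500842318248 19.91334659513086 q7 1.067381709753323
pred tip [[306.04081992 244.31687942]]
```

View pics/a5.png

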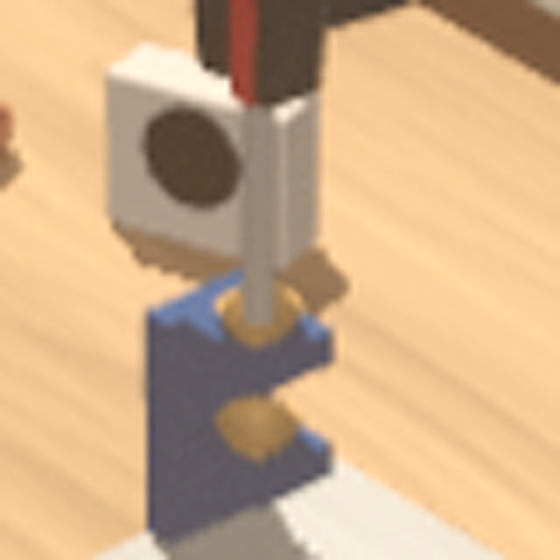

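The rod sits centred in the upper funnel and has entered the bore without force. I'll continue through the lower bushing.

Request:
{"api": "move_arm", "payload": {"plan": [[1,0,0,-0.4,0,0,0],[1,0,0,-0.4,0,0,0],[1,0,0,-0.4,0,0,0],[1,0,0,-0.4,0,0,0],[1,0,0,-0.4,0,0,0],[1,0,0,-0.4,0,0,0],[1,0,0,-0.4,0,0,0],[1,0,0,0,0,0,0]]}}

```text
t: 17.53
tool_pos: [0.5682, 0.0608, 0.1888]
tcp_rot: [-0.0, 1.0, -0.0, -0.001]
ft_force: [-0.1, -0.1, -1.0]
width: 0.0194
grip_force: 19.9
```

```bash
python3 s.py
```

```text
17.5333 [0.5682 0.0608 0.1888] tooly deg 90.05297119027955 z [-0.0016 -0.0002 -1.    ] F [-0.0562 -0.0711 -0.976 ] 0.019443539164843232 19.91330977762118 q7 1.046504704038058
```

Request:
{"api": "move_arm", "payload": {"plan": [[1,0,0,-0.4,0,0,0],[1,0,0,-0.4,0,0,0],[1,0,0,-0.4,0,0,0],[1,0,0,-0.4,0,0,0],[1,0,0,-0.4,0,0,0],[1,0,0,-0.4,0,0,0],[1,0,0,-0.3,0,0,0],[1,0,0,0,0,0,0]]}}

```text
t: 18.2
tool_pos: [0.5682, 0.0609, 0.162]
tcp_rot: [-0.0, 1.0, -0.0, -0.001]
ft_force: [0.8, -0.7, -1.7]
width: 0.0194
grip_force: 19.9
```

Request:
{"api": "move_arm", "payload": {"plan": [[1,0,0,0,0,0,0],[1,0,0,0,0,0,0],[1,0,0,0,0,0,0],[1,0,0,0,0,0,0],[1,0,0,0,0,0,0],[1,0,0,0,0,0,0]]}}

```text
t: 18.7
tool_pos: [0.5687, 0.061, 0.1629]
tcp_rot: [-0.0, 1.0, 0.0, 0.0]
ft_force: [0.4, 0.5, -1.0]
width: 0.0193
grip_force: 19.9
```

```bash
python3 s.py
python3 - <<'E'
from m import *
S=manip.grab_frame('side')
cv2.imwrite('pics/a6.png',cv2.convertScaleAbs(cv2.resize(S[200:300,250:370],None,fx=6,fy=6,interpolation=cv2.INTER_CUBIC),alpha=1.3))
E
```

```text
18.7 [0.5687 0.061  0.1629] tooly deg 90.05043137661916 z [ 0.0002  0.0001 -1.    ] F [ 0.4498  0.4603 -0.9782] 0.019299541392813042 19.913276829756796 q7 1.026540845929041
```

View pics/a6.png

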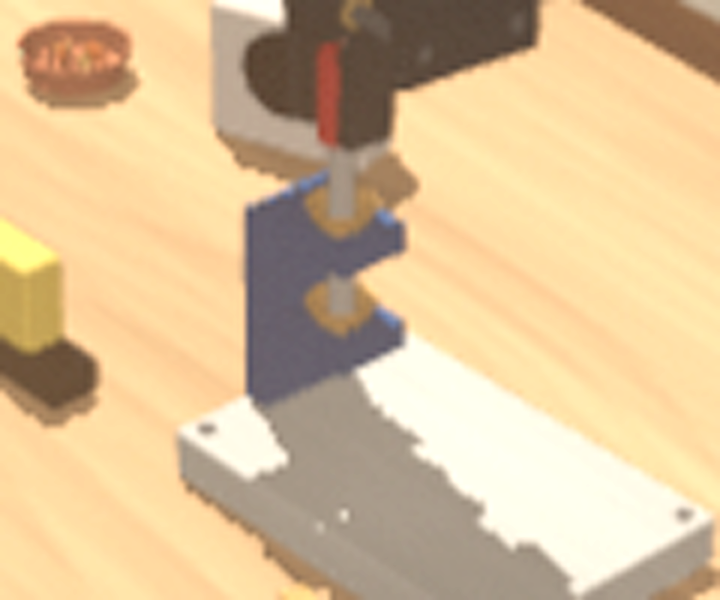

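The rod runs through both bushings: the shank enters at crop (341,210) and (341,300). It is upright, the side load is under 1 N, and the tip is at about z=0.043, 15 mm below the lower bushing and 19 mm above the plate.

```bash
python3 -c "
from cell import manip
print(manip.hand_in())"
```

```text
the job is handed in; nothing more can be done
None
```

The job is handed in, though the hand-in returned no verdict: all four offcuts were wiped onto the bench, the scraper was put down and released, and the rod was held still and upright through both bushings, tip about 15 mm below the lower one and 19 mm above the plate.

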